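# Reload the bench rack with shoe lasts in trolley order

## Robot

A 6-joint arm with a two-finger parallel gripper is mounted at the origin on the work surface. World frame = base frame: x ahead of the robot, y to its left, z up, the work surface at z = 0. Lengths are in m, angles in rad, forces in N, time in s.
With the tool pointing down it reaches from about 0.2 to 0.875 m from the base axis. Payload 3.4 kg.
Tool frame: the origin (TCP) lies midway between the tips of the shut fingers; the grasp point (between the pads) lies 19 mm behind it; z points along the fingers, y is the direction in which the jaws open and shut (so a half turn about z gives the same grasp; the last joint's range is limited). The gripper opens to 94 mm and grips with 3 to 60 N. Pads are 16 mm wide; open, the fingers measure 119 mm over their backs; the gripper's body (75 mm by 177 mm) begins 78 mm behind the grasp point.
Start: joints at [1.098, 0.276, 1.505, -0, 1.361, -0.121], TCP at [0.198, 0.54, 0.172] pointing down, gripper open.
Joint ranges: [-2.89, 2.89], [-0.75, 2.08], [0.22, 2.7], [-1.18, 4.32], [0.11, 2.71], [-2.7, 2.7]. Speed limits (rad/s): [2.57, 2.57, 3.14, 3.14, 3.14, 3.14].

## Interface

Orientations are given as a unit quaternion [w, x, y, z].
In Python, from bench import get_state, read_camera, camera_info, close_job gives the robot as it stands. The module is installed in compiled form; this text tells all that it offers.
- The arm moves only by the shell command python3 -m creep 'ROWS'. ROWS is a JSON object of lists of equal length, an entry for each row: "rot": the turn, a rotation vector about the tool's x, y, z in degrees, a list of three; "delta_pos": the shift along the tool's x, y, z in mm, a list of three; "grip": the finger opening in mm, from 0 to 94. In form: {"rot": [[rx, ry, rz], ...], "delta_pos": [[tx, ty, tz], ...], "grip": [grip, ...]}. A call has 1 to 20 rows; each row shifts and turns the commanded pose from where the row before left it, along the tool's axes as they then stand; what a row does not reach is not made up. A row lasts 1/12 s, in which the tool goes at most 41.7 mm and 7.16 degrees, less where a joint would pass 70% of its speed; a pose out of reach is approached as far as the arm can. A call with a gripper value outside its range is refused whole. The fingers move at their own pace and stop on an object; the grip force is fixed at half the most. Time passes only in rows, so rows that do not move let the fingers close. It gives the time, the measured TCP pose, the force and the opening at its end, in the units of the state.
- get_state(): the state, without advancing time (a new reading comes with each control period).
- read_camera(name): name is "scene" or "top" or "wrist"; returns (picture, depth): 400x640x3 uint8, red, green, blue; 400x640 float32, m along the optical axis (not along the pixel's ray), 0 where there is no reading.
- camera_info(name): a dict with "K" (3x3 intrinsics, pixels), "R" (3x3) and "t" (3): a world point X has camera coordinates R X + t. Camera axes: x right, y down, z forward; pixel columns grow to the right and rows downward; lengths in m; the calibration is good to about 2 mm. A picture is of the moment at which its call begins: read the wrist's pose just before it. camera_info takes no time and is no camera call; for the wrist camera it gives the pose at the moment of the call.
- close_job(): hands the job in, once; it reports no verdict.
The state is a dict: "clock": time; "joint_pos": joint angles; "joint_vel": joint speeds; "tau": joint torques, N m; "tool_pos": TCP position; "eef_rot": TCP orientation; "ft_force": force on the tool from outside, world axes, zero at the start; "torque": the same for the moment, N m; "width": finger opening in m.
Only numpy, scipy, OpenCV 4.12 (cv2) and the standard library are available. Lean on these libraries where they do the work, as an engineer would, in place of code of your own. Each camera call takes 0.05 s, during which the arm holds its last target.

## Task

Move the four shoe lasts from the pans of the green trolley shelf into the four bays of the wooden bench rack, one to a bay and in the same left-to-right order as they now stand on the trolley, so that they stay in step with the job sheet. Stand each last flat on its sole, fully down in its bay, with the toe pointing away from the robot as it does now, keep the lasts upright on the way, and set them down without dropping them.

Things in the scene. Friction and masses are not known exactly. Their poses are not given: they have to be found in the camera images.
- yellow_mid (a point): Yellow shoe last (plastic foot form), loose, sole down, 144 mm long (x, to the toe), 54 wide (y), 75 high, about 0.24 kg. Over its heel half rises the cone, an upright ridge 27 mm wide: grip it across y, 52-62 mm above the sole. This point: 37.5 mm above the sole, mid-width, 18 mm behind mid-length, near the centre of mass; the cone reaches 49 mm behind and 18 mm ahead of it.
- blue_mid (a point): Blue shoe last (plastic foot form), loose, sole down, 148 mm long (x, to the toe), 54 wide (y), 75 high, about 0.24 kg. Over its heel half rises the cone, an upright ridge 27 mm wide: grip it across y, 52-62 mm above the sole. This point: 37.5 mm above the sole, mid-width, 18 mm behind mid-length, near the centre of mass; the cone reaches 51 mm behind and 18 mm ahead of it.
- red_mid (a point): Red shoe last (plastic foot form), loose, sole down, 153 mm long (x, to the toe), 54 wide (y), 75 high, about 0.24 kg. Over its heel half rises the cone, an upright ridge 27 mm wide: grip it across y, 52-62 mm above the sole. This point: 37.5 mm above the sole, mid-width, 18 mm behind mid-length, near the centre of mass; the cone reaches 53 mm behind and 18 mm ahead of it.
- white_mid (a point): White shoe last (plastic foot form), loose, sole down, 158 mm long (x, to the toe), 54 wide (y), 75 high, about 0.24 kg. Over its heel half rises the cone, an upright ridge 27 mm wide: grip it across y, 52-62 mm above the sole. This point: 37.5 mm above the sole, mid-width, 18 mm behind mid-length, near the centre of mass; the cone reaches 56 mm behind and 18 mm ahead of it.
- pan0: Shallow green steel pan under the yellow last at the start; fixed on the trolley shelf. The four pans look alike: 176 mm (x) by 76 (y), rim 11 high, sheet 2 thick. Origin at the centre of its underside, axes as the shelf's.
- pan1: Shallow green steel pan under the blue last at the start; fixed on the trolley shelf. The four pans look alike: 176 mm (x) by 76 (y), rim 11 high, sheet 2 thick. Origin at the centre of its underside, axes as the shelf's.
- pan2: Shallow green steel pan under the red last at the start; fixed on the trolley shelf. The four pans look alike: 176 mm (x) by 76 (y), rim 11 high, sheet 2 thick. Origin at the centre of its underside, axes as the shelf's.
- pan3: Shallow green steel pan under the white last at the start; fixed on the trolley shelf. The four pans look alike: 176 mm (x) by 76 (y), rim 11 high, sheet 2 thick. Origin at the centre of its underside, axes as the shelf's.
- trolley_shelf: Trolley shelf, to be emptied: fixed green tube frame 340 mm wide (y), 160 deep (x), with four pans at y = +120, +40, -40, -120 mm (left to right for the robot), pan floors 59 mm above the table. Origin on the table under its centre; x away from the robot, y to the robot's left; turned up to 0.2 rad. It stands left or right of the bench rack.
- bench_rack: Bench rack, to be filled, fixed: plywood 344 mm wide, four bays at y = +120, +40, -40, -120 mm (left to right for the robot), black rubber floor 20 mm above the table, lips 12 high 172 apart (x), 6 mm wire hoops 35 high between bays. Axes as the shelf's; origin on the table under the bays' centre. A last centred in its bay, toe away, has its point at x -18, z 57.5 mm.
Things that resemble listed ones, but are neither listed nor needed, are in the scene too. There is more than one size of the part that bears blue_mid; the job needs the smaller.

How it is judged:
By the outcome, as a careful person would: the job done as asked, in the order asked, and still so for the second after the job is handed in, with the robot touching nothing.
It also fails if it takes over 115 s, if anything falls off the work surface, if the arm or the gripper's body presses on something with over 40 N, if the wrist force passes 120 N, or if a joint passes its speed limit or range.

## Working session

There is one attempt and no reset: what is moved stays moved. The work goes in short steps, Python scripts to look and compute and a shell command to move; the robot and the scene stay as the last step left them, time stands still between calls to the robot, and variables do not carry over. Pictures are saved under pics/ and viewed, and the job is handed in when it is done.

```bash
mkdir -p pics; python3 - <<'E'
from bench import *
import cv2,numpy as np
s=get_state();print(s)
for n in("scene","top","wrist"):
    i=camera_info(n);print(n,np.round(i["K"],1).tolist(),np.round(i["R"],3).tolist(),np.round(i["t"],3).tolist())
    p,d=read_camera(n);cv2.imwrite(f"pics/{n}0.png",p[:,:,::-1]);np.save(f"pics/{n}0.npy",d)
E
```

```text
{'clock': 0.0, 'joint_pos': array([ 1.09802577e+00,  2.76562924e-01,  1.50607371e+00,  2.46456044e-06,
        1.36068558e+00, -1.20997353e-01]), 'joint_vel': array([-3.40391723e-04, -2.23663993e-04,  4.89755697e-05,  1.22789715e-03,
       -8.86109310e-04, -1.18998427e-03]), 'tau': array([ 6.62605926e-04, -4.04587519e+01, -2.37230033e+01,  7.02907378e-02,
        3.43042728e-02, -1.24625176e-04]), 'tool_pos': array([0.19785221, 0.53925183, 0.17134675]), 'eef_rot': array([-2.54136412e-04,  1.74981317e-01,  9.84571374e-01, -8.26594996e-04]), 'ft_force': array([ 0.06538695,  0.39076831, -0.44035987]), 'torque': array([-0.01885761, -0.02213086, -0.00914253]), 'width': 0.09419883025220224}
scene [[425.6, 0.0, 321.3], [0.0, 425.6, 195.3], [0.0, 0.0, 1.0]] [[-0.843, 0.537, 0.012], [0.418, 0.67, -0.614], [-0.338, -0.513, -0.789]] [0.337, -0.144, 1.384]
top [[372.5, 0.0, 318.2], [0.0, 372.5, 197.0], [0.0, 0.0, 1.0]] [[-0.005, -1.0, -0.003], [-0.987, 0.006, -0.163], [0.163, 0.002, -0.987]] [0.009, 0.422, 0.973]
wrist [[333.7, 0.0, 319.0], [0.0, 333.7, 198.2], [0.0, 0.0, 1.0]] [[0.345, 0.939, -0.001], [0.909, -0.334, 0.248], [0.233, -0.086, -0.969]] [-0.575, -0.025, 0.39]
```

View pics/scene0.png

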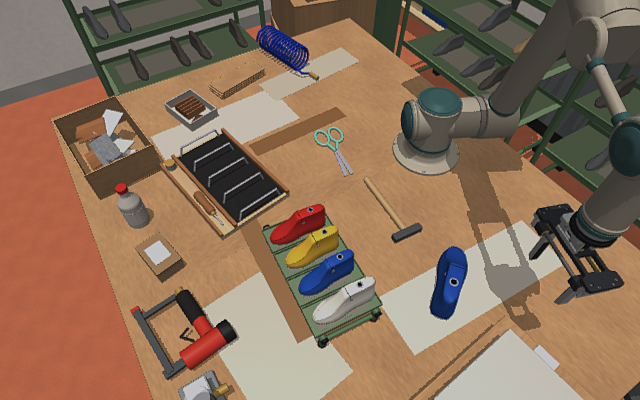

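View pics/top0.png

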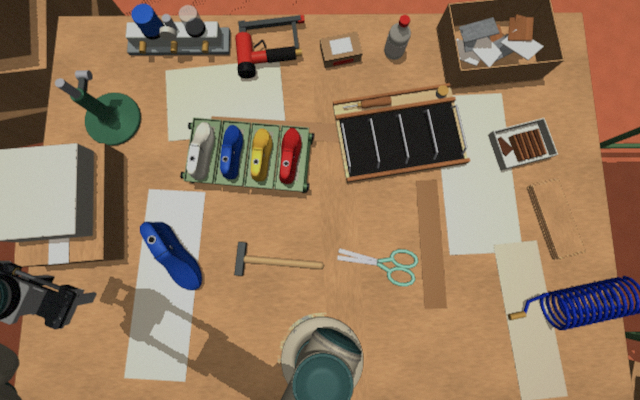

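View pics/wrist0.png

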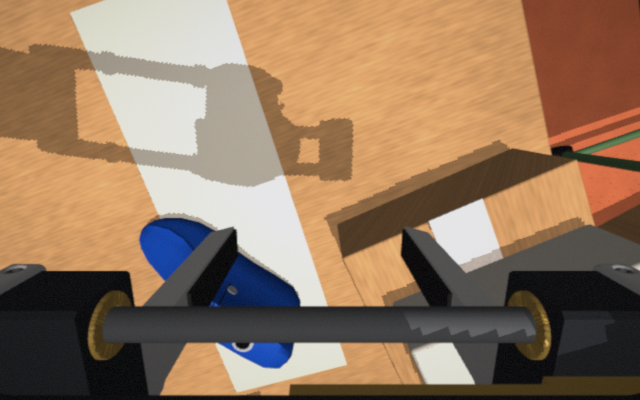

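The trolley holds, from left to right, white, blue, yellow and red: top pixels (200,150), (231,150), (261,155) and (290,155), toes away. The rack is at about (400,135). The big loose blue last at (170,255) is the decoy and is lying on the table. The things to measure are the trolley, the four lasts and the rack.

```bash
cat > h.py <<'E'
import numpy as np,cv2
from bench import *
def world(n,d,i):
    v,u=np.mgrid[:400,:640];K=i["K"]
    c=np.stack([(u-K[0][2])/K[0][0]*d,(v-K[1][2])/K[1][1]*d,d],-1)
    return (c-np.array(i["t"]))@np.array(i["R"])
E
python3 - <<'E'
from h import *
for n in("top","scene"):
    d=np.load(f"pics/{n}0.npy");p=cv2.imread(f"pics/{n}0.png");W=world(n,d,camera_info(n))
    hsv=cv2.cvtColor(p,cv2.COLOR_BGR2HSV);H,S,V=cv2.split(hsv)
    X,Y,Z=W[...,0],W[...,1],W[...,2]
    reg=(d>0)&(X>.35)&(X<.75)&(Y>-.1)&(Y<.45)
    print(n,"table z",np.median(Z[(d>0)&(X>.25)&(X<.4)&(Y>-.1)&(Y<.1)]))
    m={"red":((H<6)|(H>174))&(S>180),"yellow":(H>20)&(H<32)&(S>150),"blue":(H>105)&(H<125)&(S>150),"white":(S<40)&(V>110)}
    for k,mm in m.items():
        mm=mm&reg&(Z>.075)
        if k=='white': mm&=(Y>.2)
        q=W[mm]
        top=q[q[:,2]>.115]
        c=cv2.minAreaRect((q[:,:2]*1000).astype(np.float32)); ct=cv2.minAreaRect((top[:,:2]*1000).astype(np.float32))
        print(k,len(q),"zmax",np.round(np.percentile(q[:,2],[50,98]),3),np.round(q.min(0),3),np.round(q.max(0),3),"all",np.round(c[0],1),np.round(c[1],1),round(c[2],1),"cone",np.round(ct[0],1),np.round(ct[1],1),round(ct[2],1),len(top))
    # black floor
    b=(V<50)&reg&(Y<.17)&(Z>.01)&(Z<.03)
    q=W[b];c=cv2.minAreaRect((q[:,:2]*1000).astype(np.float32));print("floor",np.median(q[:,2]),c)
E
python3 -c "
import cv2
p=cv2.imread('pics/top0.png')[85:200,170:480];cv2.imwrite('pics/topc.png',cv2.resize(p,None,fx=2.5,fy=2.5,interpolation=cv2.INTER_CUBIC))"
```

```text
top table z 0.00036987728911195016
red 750 zmax [0.105 0.136] [0.453 0.054 0.075] [0.602 0.105 0.137] all [527.3  78.9] [ 47.9 149.5] 87.1 cone [499.6  84.2] [27.1 93. ] 83.2 303
yellow 619 zmax [0.106 0.136] [0.46  0.13  0.076] [0.6   0.182 0.138] all [529.9 159.5] [ 50.7 138.2] 81.2 cone [503.9 158.9] [26.4 85.5] 83.9 268
blue 832 zmax [0.104 0.136] [0.466 0.208 0.075] [0.608 0.256 0.137] all [537.2 234.1] [ 47.3 142.2] 85.9 cone [511.7 235.3] [26.5 90.7] 87.3 332
white 635 zmax [0.123 0.137] [0.352 0.233 0.077] [0.62  0.442 0.138] all [474.3 318.3] [122.9 324.7] 65.1 cone [523.7 297. ] [ 87.6 100.8] 23.5 339
floor 0.020251385494826597 ((550.0908813476562, -26.088722229003906), (147.7397918701172, 214.33189392089844), 89.6668472290039)
scene table z -8.040917384695583e-06
red 1105 zmax [0.1   0.135] [0.455 0.058 0.075] [0.603 0.109 0.138] all [529.9  88.9] [ 45.8 147.8] 77.8 cone [500.   86.6] [26.9 89.8] 84.3 349
yellow 1077 zmax [0.1   0.135] [0.463 0.133 0.075] [0.602 0.183 0.138] all [533.1 164.6] [ 47.2 138.5] 78.8 cone [504.5 160.6] [28.6 83.2] 86.4 351
blue 1234 zmax [0.1   0.135] [0.35  0.157 0.075] [0.612 0.449 0.138] all [482.3 334.3] [142.2 324.8] 27.5 cone [519.8 215.3] [83.  95.6] 17.1 405
white 1333 zmax [0.101 0.135] [0.467 0.231 0.075] [0.622 0.341 0.137] all [536.4 313.4] [147.4 107.2] 31.8 cone [523.4 293.2] [ 87.6 104.2] 20.0 447
floor 0.020065951858675598 ((564.1417236328125, -77.88789367675781), (44.070396423339844, 170.10394287109375), 89.95482635498047)
```

View pics/topc.png

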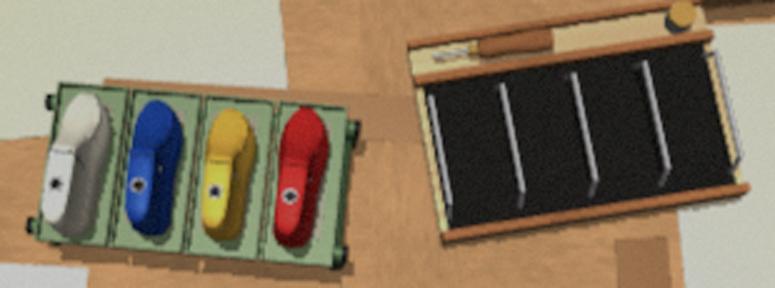

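```bash
cat > m.py <<'E'
from h import *
def cloud(tag):
    out=[]
    for n in("top","scene"):
        d=np.load(f"pics/{n}{tag}.npy");p=cv2.imread(f"pics/{n}{tag}.png");W=world(n,d,camera_info(n))
        hsv=cv2.cvtColor(p,cv2.COLOR_BGR2HSV)
        k=d>0
        out.append((W[k],hsv[k].astype(int),np.full(k.sum(),n=="top")))
    return [np.concatenate(a) for a in zip(*out)]
E
python3 - <<'E'
from m import *
W,C,T=cloud("0");H,S,V=C.T;X,Y,Z=W.T
m={"white":((S<45)&(V>90),.305,158),"blue":((H>105)&(H<125)&(S>150),.235,148),"yellow":((H>20)&(H<32)&(S>150),.16,144),"red":(((H<6)|(H>174))&(S>150),.08,153)}
for k,(mm,y0,L) in m.items():
    b=mm&(X>.42)&(X<.66)&(abs(Y-y0)<.055)
    for z0 in(.12,.128):
      for t in(1,0,None):
        q=W[b&(Z>z0)]if t is None else W[b&(Z>z0)&(T==t)]
        c=cv2.minAreaRect((q[:,:2]*1000).astype(np.float32));print(k,z0,t,len(q),np.round(c[0],1),np.round(c[1],1),round(c[2],1))
    q=W[b&(Z>.068)];a=np.radians(-6.5);ex=np.array([np.cos(a),np.sin(a)]);ey=np.array([-ex[1],ex[0]])
    px=q[:,:2]@ex*1000;py=q[:,:2]@ey*1000
    print(k,"x ext",np.round(np.percentile(px,[.3,99.7]),1),np.ptp(np.percentile(px,[.3,99.7])),L,"y ext",np.round(np.percentile(py,[.5,99.5]),1))
    l=np.percentile(px,[.3,99.7]).mean()-18; pm=np.percentile(py,[.5,99.5]).mean(); print("   mid est",np.round(l/1000*ex+pm/1000*ey,4))
# shelf green
g=(H>45)&(H<85)&(S>40)&(X>.4)&(X<.7)&(Y>0)&(Y<.4)&(Z>.055)&(Z<.075);c=cv2.minAreaRect((W[g][:,:2]*1000).astype(np.float32));print("shelf",c)
# rack
r=(X>.42)&(X<.72)&(Y<.03)&(Y>-.4)
h=r&(Z>.045)&(Z<.07)&(S<60);q=W[h];print("hoops",len(q),np.percentile(q[:,2],[5,50,95]))
I=np.zeros((300,420,3),np.uint8)
for w,c in zip(W[r],C[r]):
    u=int((.03-w[1])*1000)-1;v=int((.72-w[0])*1000)
    if 0<=u<420 and 0<=v<300:
        I[v,u]=(255,60,60) if w[2]>.045 else (0,200,255) if w[2]>.027 else (0,120,0) if w[2]>.012 else (90,90,90)
cv2.imwrite("pics/rackmap.png",cv2.resize(I,None,fx=1.9,fy=1.9,interpolation=0))
E
```

```text
white 0.12 1 333 [510.8 317.8] [26.5 89.7] 84.4
white 0.12 0 451 [510.8 318.8] [27.8 88.8] 83.2
white 0.12 None 784 [511.  318.7] [28.2 89.7] 84.0
white 0.128 1 305 [509.3 317.9] [26.5 83.1] 84.4
white 0.128 0 352 [507.5 318.7] [26.8 80.4] 84.3
white 0.128 None 657 [509.1 318.4] [27.2 83.6] 84.0
white x ext [428.4 594.8] 166.4133332270992 158 y ext [350.3 402.1]
   mid est [0.533  0.3179]
blue 0.12 1 302 [508.3 235.4] [26.5 83.8] 87.3
blue 0.12 0 352 [511.4 238.1] [26.9 84.7] 87.6
blue 0.12 None 654 [510.1 236.9] [29.4 87.3] 87.9
blue 0.128 1 241 [506.4 235.7] [25.8 77.3] 86.8
blue 0.128 0 265 [507.4 238.2] [26.9 76.6] 87.6
blue 0.128 None 506 [506.6 237.2] [29.  77.7] 86.8
blue x ext [436.5 579.9] 143.40562873114385 148 y ext [271.4 322.7]
   mid est [0.5206 0.2397]
yellow 0.12 1 251 [502.3 159.3] [26.4 80.3] 83.5
yellow 0.12 0 298 [502.3 160.6] [28.4 78.9] 86.1
yellow 0.12 None 549 [502.3 159.9] [29.8 79.9] 86.1
yellow 0.128 1 219 [499.7 159.8] [26.3 74.3] 82.9
yellow 0.128 0 227 [499.8 160.4] [28.  73.7] 87.9
yellow 0.128 None 446 [499.9 161.3] [29.3 74.4] 82.9
yellow x ext [439.4 578.2] 138.7718243259033 144 y ext [193.6 243.6]
   mid est [0.5124 0.1617]
red 0.12 1 304 [497.1  84.9] [26.6 87.6] 82.0
red 0.12 0 319 [497.8  86.7] [26.9 85.5] 83.4
red 0.12 None 623 [497.3  86.1] [29.  87.6] 82.0
red 0.128 1 259 [493.5  85.3] [26.5 80.2] 82.7
red 0.128 0 231 [494.3  87. ] [26.6 78.4] 84.3
red 0.128 None 490 [493.6  86.4] [28.9 80.2] 82.7
red x ext [440.4 588.9] 148.53006944863324 153 y ext [117.1 167.1]
   mid est [0.5096 0.085 ]
shelf ((535.9096069335938, 196.7463836669922), (337.8310852050781, 176.7941131591797), 84.4959945678711)
hoops 983 [0.04969123 0.05412075 0.05743028]
```

```bash
sleep 3
```

```text
(no output)
```

View pics/rackmap.png

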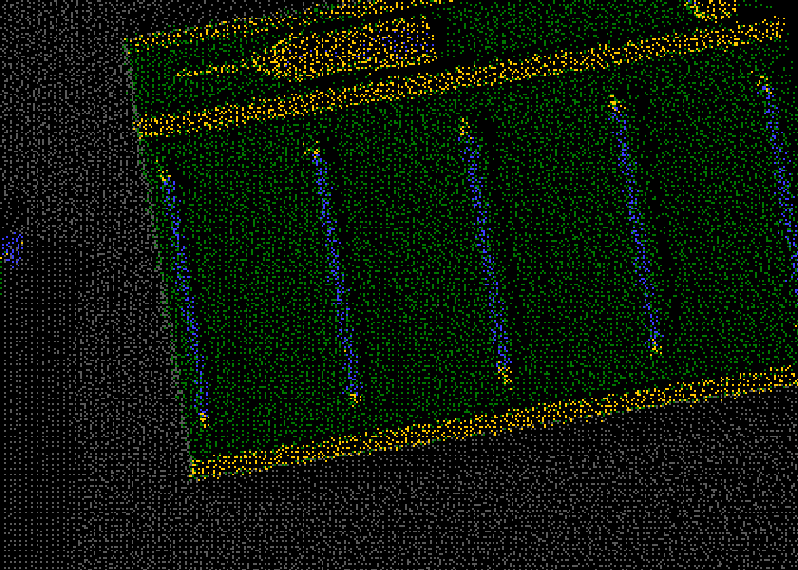

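```bash
python3 - <<'E'
from m import *
from scipy.cluster.vq import kmeans2
W,C,T=cloud("0");H,S,V=C.T;X,Y,Z=W.T
for t in(1,0):
    r=(X>.42)&(X<.78)&(Y<.04)&(Y>-.42)&(T==t)
    ths=[];cs=[]
    for k in range(6):pass
    h=r&(Z>.046)&(Z<.062)
    q=W[h][:,:2]
    # cluster along rack y for trial yaw
    a=np.radians(8.5);ex=np.array([np.cos(a),np.sin(a)]);ey=np.array([-ex[1],ex[0]])
    px,py=q@ex,q@ey
    k=(px>.46)&(px<.57);hist,e=np.histogram(py[k],bins=np.arange(-.5,.1,.004));print(t,[(round(e[i]*1000),int(n)) for i,n in enumerate(hist) if n>8])
    l=r&(Z>.026)&(Z<.040);p2=W[l][:,:2]@ex;y2=W[l][:,:2]@ey;kk=(y2>-.28)&(y2<-.0)
    hist,e=np.histogram(p2[kk],bins=np.arange(.38,.7,.004));print(" lips",[(round(e[i]*1000),int(n)) for i,n in enumerate(hist) if n>8])
    np.save(f"pics/q{t}.npy",q)
E
```

```text
1 [(-476, 32), (-472, 39), (-396, 39), (-392, 34), (-316, 34), (-312, 35), (-236, 38), (-232, 32), (-156, 40), (-152, 30)]
 lips [(452, 73), (456, 74), (460, 51), (632, 56), (636, 65), (640, 71), (644, 15), (648, 10), (652, 40), (656, 23), (660, 26), (664, 18), (668, 11), (672, 9), (680, 55), (684, 60), (688, 10)]
0 [(-476, 11), (-472, 36), (-396, 12), (-392, 35), (-316, 12), (-312, 39), (-236, 9), (-232, 45), (-156, 18), (-152, 38)]
 lips [(448, 15), (452, 50), (456, 51), (460, 39), (612, 10), (632, 41), (636, 58), (640, 70), (652, 12), (656, 16), (660, 21), (664, 22), (668, 22), (672, 28), (676, 15), (680, 45), (684, 47)]
```

```bash
cat > rack.py <<'E'
from m import *
from scipy.optimize import least_squares
W,C,T=cloud("0");X,Y,Z=W.T
def rot(a):
    ex=np.array([np.cos(a),np.sin(a)]);return ex,np.array([-ex[1],ex[0]])
ex,ey=rot(np.radians(8.5))
r=(X>.42)&(X<.78)&(Y<.06)&(Y>-.45)
px,py=W[:,:2]@ex,W[:,:2]@ey
for t in (1,0):
    h=r&(T==t)&(Z>.046)&(Z<.062)&(px>.475)&(px<.615)&(py>-.49)&(py<-.14)
    q=W[h][:,:2]; idx=np.round((q@ey+.312)/.08)
    f=least_squares(lambda p:(q@rot(p[0])[1])-p[1]-.08*idx,[.148,-.312],loss="soft_l1",f_scale=.002).x
    e1,e2=rot(f[0]);l=r&(T==t)&(Z>.027)&(Z<.036);u=W[l][:,:2]@e1;v=W[l][:,:2]@e2;k=abs(v-f[1])<.15
    a=u[k&(u<.5)];b=u[k&(u>.6)&(u<.645)]
    print(t,"yaw",np.degrees(f[0]),"yc",f[1],"lip",np.percentile(a,[2,98]),np.percentile(b,[2,98]))
    xc=(np.percentile(a,98)+np.percentile(b,2))/2
    print("xc",xc)
    for j in(120,40,-40,-120):print(j,np.round((xc-.018)*e1+(f[1]+j/1000)*e2,4))
E
python3 rack.py
```

```text
1 yaw 9.019121146542178 yc -0.31684004676033056 lip [0.45036783 0.47548345] [0.63181704 0.64293163]
xc 0.5536502440529499
120 [ 0.5599 -0.1104]
40 [ 0.5724 -0.1894]
-40 [ 0.585  -0.2685]
-120 [ 0.5975 -0.3475]
0 yaw 9.029885742909846 yc -0.31517224834561125 lip [0.44894938 0.47898824] [0.61213221 0.6414885 ]
xc 0.5455602232428552
120 [ 0.5517 -0.11  ]
40 [ 0.5642 -0.189 ]
-40 [ 0.5768 -0.268 ]
-120 [ 0.5893 -0.347 ]
```

```bash
cat > plan.py <<'E'
import sys
from h import *
from scipy.spatial.transform import Rotation as R
def plan(x,y,z,yaw):
    s=get_state();q=s["eef_rot"];M=R.from_quat([q[1],q[2],q[3],q[0]]).as_matrix()
    a=np.radians(yaw);G=np.array([[-np.cos(a),-np.sin(a),0],[-np.sin(a),np.cos(a),0],[0,0,-1.]]).T
    if True:
        G=np.column_stack([[-np.cos(a),-np.sin(a),0],[-np.sin(a),np.cos(a),0],[0,0,-1]])
    d=np.array([x,y,z])-s["tool_pos"]
    print("t",round(s["clock"],2),"tcp",np.round(s["tool_pos"]*1000,1),"w",round(s["width"]*1000,1),"F",np.round(s["ft_force"],1))
    print("rot deg",np.round(np.degrees(R.from_matrix(M.T@G).as_rotvec()),2),"then delta mm",np.round(G.T@d*1000,1),"(delta before rot",np.round(M.T@d*1000,1),")")
if __name__=="__main__":plan(*map(float,sys.argv[1:]))
E
python3 plan.py .5075 .0845 .2 -7
```

```text
t 0.15 tcp [198.  539.3 171.5] w 94.3 F [-0.7  0.9 -0. ]
rot deg [ -0.08  -0.02 -13.16] then delta mm [-362.7 -413.7  -28.5] (delta before rot [-447.3 -320.4  -28.1] )
```

```bash
python3 -m creep '{"rot":[[0,0,-6.6],[0,0,-6.6],[0,0,0],[0,0,0],[0,0,0],[0,0,0],[0,0,0],[0,0,0],[0,0,0],[0,0,0],[0,0,0],[0,0,0],[0,0,0],[0,0,0],[0,0,0],[0,0,0],[0,0,0],[0,0,0],[0,0,0],[0,0,0]],"delta_pos":[[0,0,-10],[0,0,-10],[0,-20,-8],[0,-30,0],[0,-30,0],[0,-30,0],[-10,-30,0],[-20,-30,0],[-30,-25,0],[-30,-25,0],[-30,-25,0],[-30,-25,0],[-30,-25,0],[-30,-25,0],[-30,-25,0],[-30,-25,0],[-30,-25,0],[-30,-20,0],[-30,-15,0],[-20,-8,0]],"grip":[70,70,70,70,70,70,70,70,70,70,70,70,70,70,70,70,70,70,70,60]}'; python3 plan.py .5075 .0845 .2 -7
```

```text
clock: 1.82
tool_pos: [0.5246, 0.0562, 0.1997]
eef_rot: [0.0, 0.062, 0.998, -0.0]
ft_force: [0.2, 0.4, 0.4]
width: 0.0662
t 1.82 tcp [524.6  56.2 199.7] w 66.2 F [0.2 0.4 0.4]
rot deg [-0.05  0.04 -0.11] then delta mm [20.4 26.  -0.3] (delta before rot [20.5 26.  -0.3] )
```

```bash
python3 -m creep '{"rot":[[0,0,0],[0,0,0],[0,0,0],[0,0,0]],"delta_pos":[[10,13,0],[10,13,0],[0,0,0],[0,0,0]],"grip":[60,60,60,60]}'; python3 plan.py .5075 .0845 .2 -7
python3 - <<'E'
from h import *
p,d=read_camera("wrist");cv2.imwrite("pics/wr1.png",p[:,:,::-1])
p,d=read_camera("scene");cv2.imwrite("pics/sc1.png",cv2.resize(p[150:370,200:450,::-1],None,fx=2.5,fy=2.5))
E
```

```text
clock: 2.15
tool_pos: [0.5053, 0.0873, 0.1999]
eef_rot: [-0.0, 0.06, 0.998, -0.0]
ft_force: [0.1, -0.3, -0.4]
width: 0.0599
t 2.15 tcp [505.3  87.3 199.9] w 59.9 F [ 0.1 -0.3 -0.4]
rot deg [-0.02 -0.02  0.1 ] then delta mm [-2.5 -2.5 -0.1] (delta before rot [-2.5 -2.5 -0.1] )
```

View pics/sc1.png

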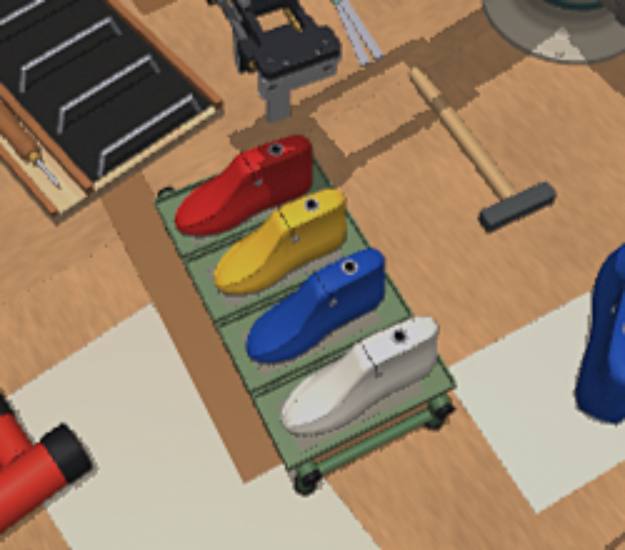

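View pics/wr1.png

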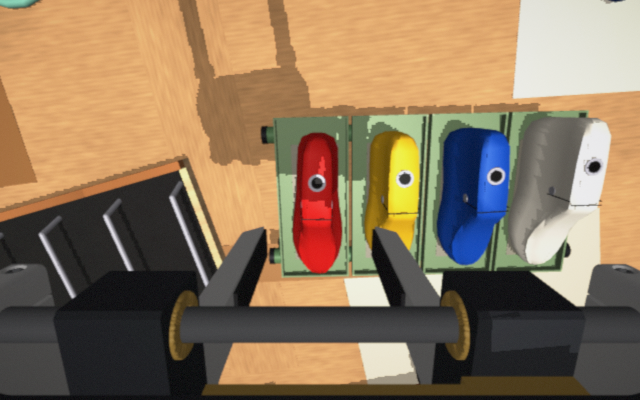

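```bash
python3 - <<'E'
from h import *
i=camera_info("wrist")
for n,P in dict(red=(.5075,.0845,.134),yel=(.5117,.159,.134),blue=(.519,.2362,.134),white=(.523,.3167,.134)).items():
    c=np.array(i["R"])@P+i["t"];u=np.array(i["K"])@c;print(n,np.round(u[:2]/u[2],1))
E
```

```text
red [316.  201.1]
yel [402.6 195.6]
blue [493.1 193.2]
white [588.1 186.6]
```

The wrist view agrees with the estimates: red's cone is at (317,183), its front seam is on row 218, and the predicted grasp projects to (316,201). Next I lower onto red and grip it.

```bash
python3 -m creep '{"rot":[[0,0,0],[0,0,0],[0,0,0],[0,0,0],[0,0,0],[0,0,0],[0,0,0],[0,0,0],[0,0,0],[0,0,0],[0,0,0],[0,0,0],[0,0,0]],"delta_pos":[[-2,-2.5,15],[0,0,20],[0,0,20],[0,0,20],[0,0,15],[0,0,8],[0,0,5],[0,0,0],[0,0,0],[0,0,0],[0,0,0],[0,0,0],[0,0,0]],"grip":[60,60,60,60,60,60,60,60,20,20,20,20,20]}'; python3 plan.py .5075 .0845 .097 -7
```

```text
clock: 3.33
tool_pos: [0.5077, 0.0846, 0.0977]
eef_rot: [0.001, 0.061, 0.998, 0.0]
ft_force: [-0.6, 0.2, 0.2]
width: 0.0301
t 3.33 tcp [507.7  84.6  97.7] w 30.1 F [-0.6  0.2  0.2]
rot deg [0.01 0.07 0.05] then delta mm [ 0.2 -0.1  0.7] (delta before rot [ 0.2 -0.1  0.7] )
```

```bash
python3 -m creep '{"rot":[[0,0,0],[0,0,0],[0,0,0],[0,0,0],[0,0,0],[0,0,0],[0,0,0],[0,0,0],[0,0,0],[0,0,0]],"delta_pos":[[0,0,0],[0,0,0],[0,0,-4],[0,0,-8],[0,0,-15],[0,0,-20],[0,0,-20],[0,0,-15],[0,0,-8],[0,0,0]],"grip":[20,20,20,20,20,20,20,20,20,20]}'; python3 plan.py .5904 -.3477 .187 9
```

```text
clock: 4.17
tool_pos: [0.5085, 0.0845, 0.1892]
eef_rot: [0.002, 0.061, 0.998, 0.0]
ft_force: [-0.3, -0.5, -2.6]
width: 0.0264
t 4.17 tcp [508.5  84.5 189.2] w 26.4 F [-0.3 -0.5 -2.6]
rot deg [ 1.000e-02  2.300e-01 -1.596e+01] then delta mm [ -13.2 -439.7    2.2] (delta before rot [-133.6 -419.2    2.4] )
```

```bash
python3 -m creep '{"rot":[[0,0,-2],[0,0,-4],[0,0,-4],[0,0,-4],[0,0,-2],[0,0,0],[0,0,0],[0,0,0],[0,0,0],[0,0,0],[0,0,0],[0,0,0],[0,0,0],[0,0,0],[0,0,0],[0,0,0],[0,0,0],[0,0,0],[0,0,0],[0,0,0]],"delta_pos":[[0,0,0],[0,0,0],[0,0,0],[0,0,0],[-1,-10,0],[-1,-20,0],[-1,-30,0],[-1,-35,0],[-1,-35,0],[-1,-35,0],[-1,-35,0],[-1,-35,0],[-1,-35,0],[-1,-35,0],[-1,-35,0],[-1,-35,0],[-1,-30,0],[-1,-20,0],[0,-10,0],[0,-5,0]],"grip":[20,20,20,20,20,20,20,20,20,20,20,20,20,20,20,20,20,20,20,20]}';python3 -m creep '{"rot":[[0,0,0],[0,0,0]],"delta_pos":[[0,0,0],[0,0,0]],"grip":[20,20]}'; python3 plan.py .5904 -.3477 .058 9
python3 - <<'E'
from h import *
for n in("top","scene"):
  p,d=read_camera(n);cv2.imwrite(f"pics/{n}2.png",p[:,:,::-1]);np.save(f"pics/{n}2.npy",d)
p,d=read_camera("wrist");cv2.imwrite("pics/wr2.png",p[:,:,::-1])
i=camera_info("wrist")
for P in((.5904,-.3477,.02),):
    c=np.array(i["R"])@P+i["t"];u=np.array(i["K"])@c;print(np.round(u[:2]/u[2],1))
E
```

```text
clock: 5.83
tool_pos: [0.5892, -0.3489, 0.1851]
eef_rot: [-0.001, -0.078, 0.997, 0.001]
ft_force: [-0.4, -0.5, -2.8]
width: 0.026
clock: 6.0
tool_pos: [0.5895, -0.3464, 0.1866]
eef_rot: [-0.0, -0.079, 0.997, 0.001]
ft_force: [0.3, 0.1, -2.4]
width: 0.0262
t 6.0 tcp [ 589.5 -346.4  186.6] w 26.2 F [ 0.3  0.1 -2.4]
rot deg [ 0.12 -0.05  0.08] then delta mm [ -0.6  -1.5 128.6] (delta before rot [ -0.7  -1.7 128.6] )
[317.2 177. ]
```

View pics/wr2.png

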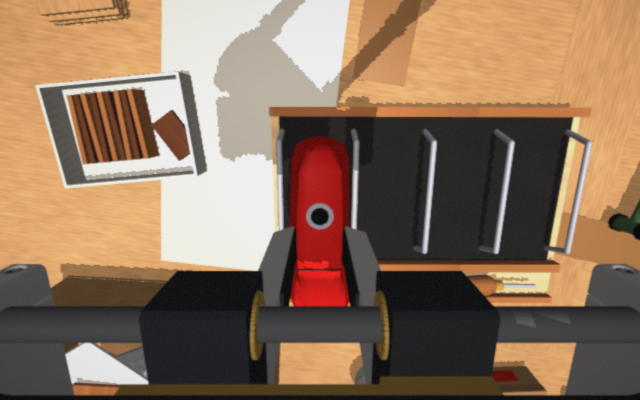

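View pics/scene2.png

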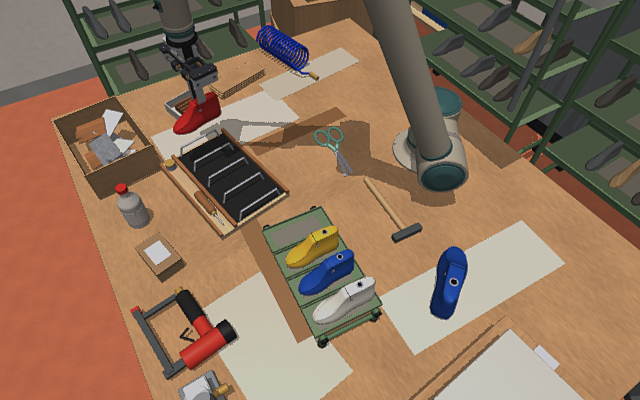

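```bash
cat > held.py <<'E'
from m import *
import sys
W,C,T=cloud(sys.argv[1]);H,S,V=C.T
a=np.radians(9.02);e1=np.array([np.cos(a),np.sin(a)]);e2=np.array([-e1[1],e1[0]])
u=(W[:,:2]@e1)*1000-546.5;v=(W[:,:2]@e2)*1000+316;z=W[:,2]*1000
m={"white":(S<45)&(V>90),"blue":(H>105)&(H<125)&(S>150),"yellow":(H>20)&(H<32)&(S>150),"red":((H<6)|(H>174))&(S>150)}[sys.argv[2]]
b=m&(abs(u)<110)&(abs(v-float(sys.argv[3]))<45)&(z>float(sys.argv[4]))
for t in(1,0):
    k=b&(T==t);print(t,k.sum(),"u",np.round(np.percentile(u[k],[.5,99.5]),1),"v",np.round(np.percentile(v[k],[.5,99.5]),1),"z",np.round(np.percentile(z[k],[.5,99.5]),1))
k=b
print("all u",np.round(np.percentile(u[k],[.3,99.7]),1),"mid",np.round(np.percentile(u[k],[.3,99.7]).mean(),1))
top=b&(z>np.percentile(z[b],99)-7)
if top.sum()>30:
  c=cv2.minAreaRect(np.column_stack([u[top],v[top]]).astype(np.float32));print("cone rect",np.round(c[0],1),np.round(c[1],1),round(c[2],1)); p=np.polyfit(u[top],z[top],1);print("cone top slope deg",np.degrees(p[0]))
E
python3 held.py 2 red -120 80;python3 held.py 0 red 390 64
```

```text
1 293 u [-37.4  68.8] v [-107.   -92.4] z [152.1 201.3]
0 1036 u [-69.6  74.4] v [-134.1  -90.5] z [156.8 224.8]
all u [-70.   74.9] mid 2.4
cone rect [ -31.9 -116.6] [28.8 76.4] 86.1
cone top slope deg -0.9547751877529651
1 5 u [-78.5 -68.9] v [345.1 347.1] z [89.1 94.1]
0 71 u [-77.3 -42.2] v [345.1 350.9] z [ 69.4 108.2]
all u [-78.4 -41.5] mid -59.9
```

```bash
python3 -m creep '{"rot":[[0,0,0],[0,0,0],[0,0,0],[0,0,0],[0,0,0],[0,0,0],[0,0,0],[0,0,0],[0,0,0],[0,0,0],[0,0,0]],"delta_pos":[[0,-2,10],[0,0,20],[0,0,25],[0,0,25],[0,0,20],[0,0,12],[0,0,7],[0,0,3],[0,0,2],[0,0,0],[0,0,0]],"grip":[20,20,20,20,20,20,20,20,20,20,20]}'; python3 plan.py .5904 -.3477 .0587 9
```

```text
clock: 7.07
tool_pos: [0.591, -0.3504, 0.0644]
eef_rot: [0.001, -0.079, 0.997, -0.001]
ft_force: [0.6, -0.9, -1.8]
width: 0.0265
t 7.07 tcp [ 591.  -350.4   64.4] w 26.5 F [ 0.6 -0.9 -1.8]
rot deg [-0.09  0.1   0.05] then delta mm [0.2 2.8 5.7] (delta before rot [0.2 2.8 5.7] )
```

```bash
python3 -m creep '{"rot":[[0,0,0],[0,0,0],[0,0,0],[0,0,0],[0,0,0]],"delta_pos":[[0,2,1],[0,0,2],[0,0,1],[0,0,1],[0,0,0]],"grip":[20,20,20,20,20]}'; python3 plan.py .5904 -.3477 .0587 9
```

```text
clock: 7.48
tool_pos: [0.5899, -0.3479, 0.0587]
eef_rot: [0.0, -0.079, 0.997, -0.0]
ft_force: [-1.0, 0.4, 0.2]
width: 0.0261
t 7.48 tcp [ 589.9 -347.9   58.7] w 26.1 F [-1.   0.4  0.2]
rot deg [-0.01  0.02  0.04] then delta mm [-0.5  0.1 -0. ] (delta before rot [-0.5  0.1 -0. ] )
```

```bash
python3 -m creep '{"rot":[[0,0,0],[0,0,0],[0,0,0]],"delta_pos":[[0,0,0.5],[0,0,0],[0,0,0]],"grip":[20,20,20]}'; python3 -m creep '{"rot":[[0,0,0],[0,0,0],[0,0,0],[0,0,0],[0,0,0],[0,0,0],[0,0,0],[0,0,0],[0,0,0],[0,0,0],[0,0,0],[0,0,0]],"delta_pos":[[0,0,0],[0,0,0],[0,0,0],[0,0,0],[0,0,-5],[0,0,-12],[0,0,-20],[0,0,-25],[0,0,-25],[0,0,-25],[0,0,-20],[0,0,-8]],"grip":[32,40,44,44,44,44,44,44,44,44,50,60]}';python3 plan.py .5117 .159 .197 -6
```

```text
clock: 7.73
tool_pos: [0.59, -0.3479, 0.0586]
eef_rot: [0.0, -0.079, 0.997, -0.0]
ft_force: [-1.7, 1.4, 6.1]
width: 0.0263
clock: 8.73
tool_pos: [0.5916, -0.3491, 0.2027]
eef_rot: [0.003, -0.079, 0.997, -0.002]
ft_force: [0.8, 0.3, 0.8]
width: 0.0535
t 8.73 tcp [ 591.6 -349.1  202.7] w 53.5 F [0.8 0.3 0.8]
rot deg [-0.26  0.34 15.05] then delta mm [132.6 496.9   5.7] (delta before rot [ -1.  514.3   3. ] )
```

```bash
python3 -m creep '{"rot":[[0,0,5],[0,0,5],[0,0,5],[0,0,0],[0,0,0],[0,0,0],[0,0,0],[0,0,0],[0,0,0],[0,0,0],[0,0,0],[0,0,0],[0,0,0],[0,0,0],[0,0,0],[0,0,0],[0,0,0],[0,0,0],[0,0,0],[0,0,0]],"delta_pos":[[0,0,0],[0,0,0],[0,0,0],[5,20,0],[8,35,0],[9,35,0],[9,35,0],[9,35,0],[9,35,0],[9,35,0],[9,35,0],[9,35,0],[9,35,0],[9,35,0],[9,35,0],[9,35,0],[8,30,0],[7,20,0],[5,10,0],[2,5,0]],"grip":[60,60,60,60,60,60,60,60,60,60,60,60,60,60,60,60,60,60,60,60]}'; python3 -m creep '{"rot":[[0,0,0],[0,0,0]],"delta_pos":[[0,0,0],[0,0,0]],"grip":[60,60]}'
python3 plan.py .5117 .159 .098 -6
python3 - <<'E'
from h import *
for n in("top","scene"):
  p,d=read_camera(n);cv2.imwrite(f"pics/{n}3.png",p[:,:,::-1]);np.save(f"pics/{n}3.npy",d)
p,d=read_camera("wrist");cv2.imwrite("pics/wr3.png",p[:,:,::-1])
i=camera_info("wrist")
for P in((.5117,.159,.134),):
    c=np.array(i["R"])@P+i["t"];u=np.array(i["K"])@c;print(np.round(u[:2]/u[2],1))
E
python3 held.py 3 red -120 26
```

```text
clock: 10.4
tool_pos: [0.5082, 0.1695, 0.1977]
eef_rot: [-0.0, 0.051, 0.999, -0.0]
ft_force: [0.3, -0.2, -0.7]
width: 0.0599
clock: 10.57
tool_pos: [0.5093, 0.1674, 0.1977]
eef_rot: [0.0, 0.052, 0.999, -0.0]
ft_force: [0.8, -0.9, 0.5]
width: 0.0601
t 10.57 tcp [509.3 167.4 197.7] w 60.1 F [ 0.8 -0.9  0.5]
rot deg [-0.05  0.02  0.02] then delta mm [-3.3 -8.1 99.7] (delta before rot [-3.3 -8.  99.7] )
[309.6 203.1]
1 959 u [-73.3  74.8] v [-136.4  -94.3] z [27.9 97.7]
0 803 u [-70.9  75.8] v [-134.7  -77.1] z [26.9 97.9]
all u [-73.3  76.2] mid 1.4
cone rect [ -31.5 -118.6] [79.  26.9] 0.7
cone top slope deg -0.21297785501759445
```

View pics/wr3.png

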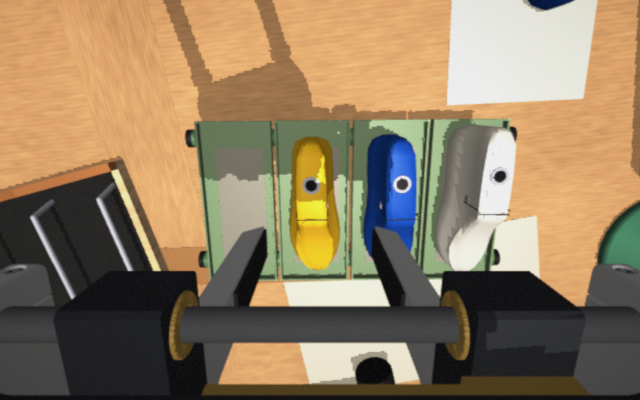

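View pics/top3.png

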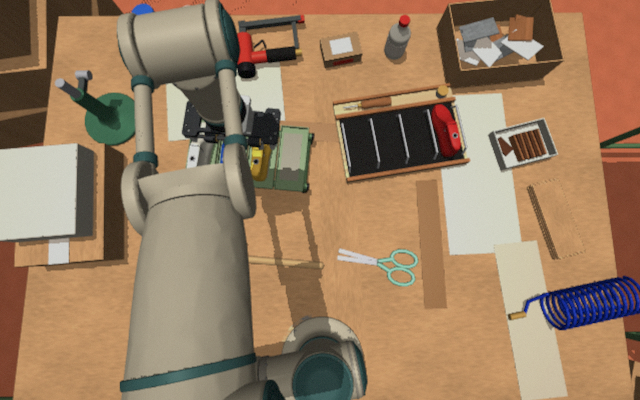

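Red sits flat and centred in the right-hand bay (top view (448,130); centre offset about 1.4 mm, tilt 0.2°). Yellow at wrist pixel (312,185) matches its prediction, so I grip it next.

```bash
python3 -m creep '{"rot":[[0,0,0],[0,0,0],[0,0,0],[0,0,0],[0,0,0],[0,0,0],[0,0,0],[0,0,0],[0,0,0],[0,0,0],[0,0,0],[0,0,0],[0,0,0],[0,0,0],[0,0,0]],"delta_pos":[[-3,-8,12],[0,0,20],[0,0,20],[0,0,20],[0,0,15],[0,0,8],[0,0,5],[0,0,0],[0,0,0],[0,0,0],[0,0,0],[0,0,0],[0,0,0],[0,0,0],[0,0,0]],"grip":[60,60,60,60,60,60,60,60,20,20,20,20,20,20,20]}'; python3 plan.py .5117 .159 .098 -6;python3 -m creep '{"rot":[[0,0,0],[0,0,0],[0,0,0],[0,0,0],[0,0,0],[0,0,0],[0,0,0],[0,0,0]],"delta_pos":[[0,0,-4],[0,0,-8],[0,0,-15],[0,0,-20],[0,0,-20],[0,0,-15],[0,0,-8],[0,0,0]],"grip":[20,20,20,20,20,20,20,20]}'; python3 plan.py .5779 -.2687 .188 9
```

```text
clock: 11.97
tool_pos: [0.5115, 0.16, 0.0981]
eef_rot: [0.0, 0.052, 0.999, 0.0]
ft_force: [-0.3, -1.1, 2.4]
width: 0.0257
t 11.97 tcp [511.5 160.   98.1] w 25.7 F [-0.3 -1.1  2.4]
rot deg [0.01 0.04 0.05] then delta mm [-0.4 -1.   0.1] (delta before rot [-0.3 -1.   0.1] )
clock: 12.63
tool_pos: [0.5124, 0.1603, 0.1898]
eef_rot: [0.002, 0.052, 0.999, 0.001]
ft_force: [0.7, -0.4, -2.5]
width: 0.0258
t 12.63 tcp [512.4 160.3 189.8] w 25.8 F [ 0.7 -0.4 -2.5]
rot deg [  0.04   0.23 -14.95] then delta mm [   2.5 -434.     1.8] (delta before rot [-109.6 -419.9    1.7] )
```

```bash
python3 -m creep '{"rot":[[0,0,-2],[0,0,-4],[0,0,-4],[0,0,-4],[0,0,-1],[0,0,0],[0,0,0],[0,0,0],[0,0,0],[0,0,0],[0,0,0],[0,0,0],[0,0,0],[0,0,0],[0,0,0],[0,0,0],[0,0,0],[0,0,0],[0,0,0],[0,0,0]],"delta_pos":[[0,0,0],[0,0,0],[0,0,0],[0,0,0],[0,-10,0],[0,-20,0],[0,-30,0],[0,-35,0],[0,-35,0],[0,-35,0],[0,-35,0],[0,-35,0],[0,-35,0],[0,-35,0],[0,-35,0],[0,-35,0],[0,-30,0],[0,-20,0],[1,-9,0],[1,0,0]],"grip":[20,20,20,20,20,20,20,20,20,20,20,20,20,20,20,20,20,20,20,20]}';python3 -m creep '{"rot":[[0,0,0],[0,0,0],[0,0,0]],"delta_pos":[[0,0,0],[0,0,0],[0,0,0]],"grip":[20,20,20]}'; python3 plan.py .5779 -.2687 .0591 9
python3 - <<'E'
from h import *
for n in("top","scene"):
  p,d=read_camera(n);cv2.imwrite(f"pics/{n}4.png",p[:,:,::-1]);np.save(f"pics/{n}4.npy",d)
E
python3 held.py 4 yellow -40 80
```

```text
clock: 14.3
tool_pos: [0.5767, -0.2706, 0.1858]
eef_rot: [-0.001, -0.078, 0.997, 0.001]
ft_force: [-0.9, -0.2, -2.4]
width: 0.0259
clock: 14.55
tool_pos: [0.5771, -0.2671, 0.1877]
eef_rot: [-0.0, -0.08, 0.997, 0.0]
ft_force: [-0.3, 0.5, -2.1]
width: 0.0262
t 14.55 tcp [ 577.1 -267.1  187.7] w 26.2 F [-0.3  0.5 -2.1]
rot deg [ 0.06 -0.    0.13] then delta mm [ -0.6  -1.7 128.6] (delta before rot [ -0.6  -1.9 128.6] )Traceback (most recent call last):
  File "held.py", line 9, in <module>
    k=b&(T==t);print(t,k.sum(),"u",np.round(np.percentile(u[k],[.5,99.5]),1),"v",np.round(np.percentile(v[k],[.5,99.5]),1),"z",np.round(np.percentile(z[k],[.5,99.5]),1))
                                            ~~~~~~~~~~~~~^^^^^^^^^^^^^^^^
    return _quantile_unchecked(
        a, q, axis, out, overwrite_input, method, keepdims, weights)
    return _ureduce(a,
                    func=_quantile_ureduce_func,
    ...<5 lines>...
                    overwrite_input=overwrite_input,
                    method=method)
    r = func(a, **kwargs)
    result = _quantile(arr,
                       quantiles=q,
    ...<2 lines>...
                       out=out,
                       weights=wgt)
    slices_having_nans = np.isnan(arr[-1, ...])
                                  ~~~^^^^^^^^^
IndexError: index -1 is out of bounds for axis 0 with size 0
```

View pics/scene4.png

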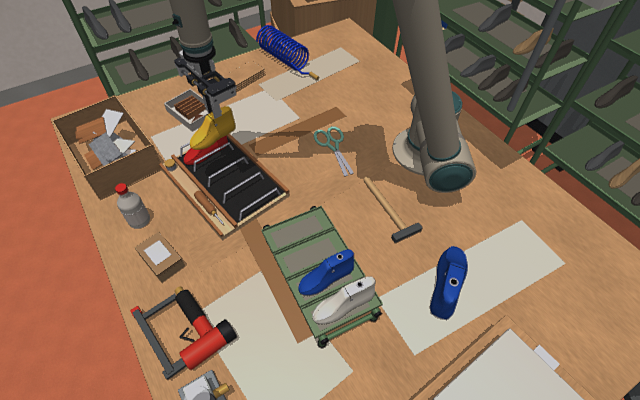

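```bash
python3 -m creep '{"rot":[[0,0,0],[0,0,0],[0,0,0],[0,0,0],[0,0,0],[0,0,0],[0,0,0],[0,0,0],[0,0,0],[0,0,0],[0,0,0]],"delta_pos":[[0,-0.5,10],[0,0,20],[0,0,25],[0,0,25],[0,0,20],[0,0,12],[0,0,7],[0,0,3],[0,0,2],[0,0,0],[0,0,0]],"grip":[20,20,20,20,20,20,20,20,20,20,20]}'; python3 plan.py .5779 -.2687 .0591 9
```

```text
clock: 15.57
tool_pos: [0.578, -0.2697, 0.0646]
eef_rot: [0.001, -0.079, 0.997, -0.0]
ft_force: [-0.3, -1.9, -3.4]
width: 0.026
t 15.57 tcp [ 578.  -269.7   64.6] w 26.0 F [-0.3 -1.9 -3.4]
rot deg [-0.06  0.08  0.05] then delta mm [-0.   1.   5.5] (delta before rot [-0.   1.   5.5] )
```

```bash
python3 -m creep '{"rot":[[0,0,0],[0,0,0],[0,0,0],[0,0,0],[0,0,0],[0,0,0]],"delta_pos":[[0,0.5,1],[0,0,2],[0,0,1],[0,0,1],[0,0,0.5],[0,0,0]],"grip":[20,20,20,20,20,20]}'; python3 plan.py .5779 -.2687 .0591 9
```

```text
clock: 16.07
tool_pos: [0.5773, -0.2692, 0.0591]
eef_rot: [0.0, -0.079, 0.997, -0.0]
ft_force: [-2.5, 0.6, 3.4]
width: 0.026
t 16.07 tcp [ 577.3 -269.2   59.1] w 26.0 F [-2.5  0.6  3.4]
rot deg [-0.04  0.02  0.04] then delta mm [-0.6  0.4 -0. ] (delta before rot [-0.6  0.4 -0. ] )
```

Contact force is +3.4 N, so the sole is down. I release and go to blue.

```bash
python3 -m creep '{"rot":[[0,0,0],[0,0,0],[0,0,0],[0,0,0],[0,0,0],[0,0,0],[0,0,0],[0,0,0],[0,0,0],[0,0,0],[0,0,0],[0,0,0],[0,0,0]],"delta_pos":[[0,0,0],[0,0,0],[0,0,0],[0,0,0],[0,0,-5],[0,0,-12],[0,0,-20],[0,0,-25],[0,0,-25],[0,0,-25],[0,0,-20],[0,0,-8],[0,0,0]],"grip":[32,40,44,44,44,44,44,44,44,44,50,60,60]}';python3 plan.py .519 .2362 .198 -4
```

```text
clock: 17.15
tool_pos: [0.5786, -0.2697, 0.2007]
eef_rot: [0.002, -0.079, 0.997, -0.001]
ft_force: [-0.4, 0.6, -0.0]
width: 0.0584
t 17.15 tcp [ 578.6 -269.7  200.7] w 58.4 F [-0.4  0.6 -0. ]
rot deg [-0.15  0.24 13.05] then delta mm [ 94.7 500.5   2.7] (delta before rot [-20.7 508.9   1.2] )
```

```bash
python3 -m creep '{"rot":[[0,0,4.5],[0,0,4.5],[0,0,4],[0,0,0],[0,0,0],[0,0,0],[0,0,0],[0,0,0],[0,0,0],[0,0,0],[0,0,0],[0,0,0],[0,0,0],[0,0,0],[0,0,0],[0,0,0],[0,0,0],[0,0,0],[0,0,0],[0,0,0]],"delta_pos":[[0,0,0],[0,0,0],[0,0,0],[5,20,0],[6,35,0],[6,35,0],[6,35,0],[6,35,0],[6,35,0],[6,35,0],[6,35,0],[6,35,0],[6,35,0],[6,35,0],[6,35,0],[6,35,0],[6,30,0],[6,20,0],[4,8,0],[2,2,0]],"grip":[60,60,60,60,60,60,60,60,60,60,60,60,60,60,60,60,60,60,60,60]}'; python3 -m creep '{"rot":[[0,0,0],[0,0,0],[0,0,0]],"delta_pos":[[0,0,0],[0,0,0],[0,0,0]],"grip":[60,60,60]}'
python3 plan.py .519 .2362 .098 -4
python3 - <<'E'
from h import *
for n in("top","scene"):
  p,d=read_camera(n);cv2.imwrite(f"pics/{n}5.png",p[:,:,::-1]);np.save(f"pics/{n}5.npy",d)
p,d=read_camera("wrist");cv2.imwrite("pics/wr5.png",p[:,:,::-1])
i=camera_info("wrist")
for P in((.519,.2362,.134),):
    c=np.array(i["R"])@P+i["t"];u=np.array(i["K"])@c;print(np.round(u[:2]/u[2],1))
E
python3 held.py 5 yellow -40 26
```

```text
clock: 18.82
tool_pos: [0.5156, 0.2375, 0.1966]
eef_rot: [-0.001, 0.033, 0.999, -0.0]
ft_force: [0.4, -0.4, 0.1]
width: 0.0603
clock: 19.07
tool_pos: [0.5173, 0.235, 0.198]
eef_rot: [-0.0, 0.035, 0.999, -0.0]
ft_force: [0.2, 0.2, 0.9]
width: 0.06
t 19.07 tcp [517.3 235.  198. ] w 60.0 F [0.2 0.2 0.9]
rot deg [-0.04 -0.01 -0.05] then delta mm [ -1.6   1.3 100. ] (delta before rot [ -1.6   1.4 100. ] )
[319.7 201.2]
1 662 u [-69.5  70.8] v [-55.9 -13.9] z [28.6 97.5]
0 762 u [-66.7  71. ] v [-55.3  -8.6] z [28.3 97.7]
all u [-69.5  71.6] mid 1.0
cone rect [-31.6 -39.8] [28.9 74.6] 89.4
cone top slope deg 0.1660156853193704
```

View pics/wr5.png

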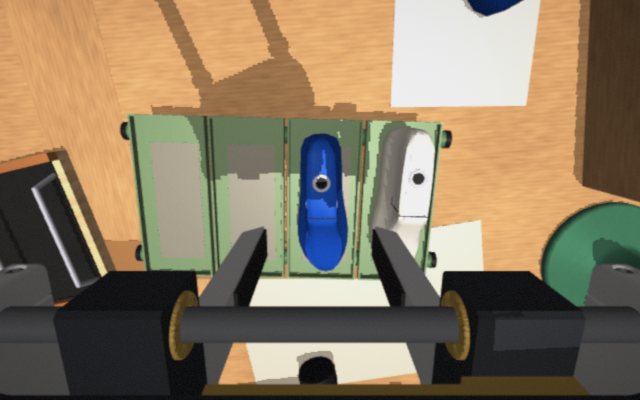

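Yellow is flat and centred in its bay (offset 1 mm). Blue's hole at (321,183) matches the prediction, so I grip it now.

```bash
python3 -m creep '{"rot":[[0,0,0],[0,0,0],[0,0,0],[0,0,0],[0,0,0],[0,0,0],[0,0,0],[0,0,0],[0,0,0],[0,0,0],[0,0,0],[0,0,0],[0,0,0],[0,0,0],[0,0,0]],"delta_pos":[[-1.5,1,12],[0,0,20],[0,0,20],[0,0,20],[0,0,15],[0,0,8],[0,0,5],[0,0,0],[0,0,0],[0,0,0],[0,0,0],[0,0,0],[0,0,0],[0,0,0],[0,0,0]],"grip":[60,60,60,60,60,60,60,60,20,20,20,20,20,20,20]}'; python3 plan.py .519 .2362 .098 -4;python3 -m creep '{"rot":[[0,0,0],[0,0,0],[0,0,0],[0,0,0],[0,0,0],[0,0,0],[0,0,0],[0,0,0]],"delta_pos":[[0,0,-4],[0,0,-8],[0,0,-15],[0,0,-20],[0,0,-20],[0,0,-15],[0,0,-8],[0,0,0]],"grip":[20,20,20,20,20,20,20,20]}'; python3 plan.py .5654 -.1895 .188 9
```

```text
clock: 20.47
tool_pos: [0.5188, 0.2373, 0.0986]
eef_rot: [0.0, 0.034, 0.999, -0.0]
ft_force: [-1.6, -0.7, 2.8]
width: 0.0258
t 20.47 tcp [518.8 237.3  98.6] w 25.8 F [-1.6 -0.7  2.8]
rot deg [0.   0.04 0.05] then delta mm [-0.3 -1.1  0.6] (delta before rot [-0.3 -1.1  0.6] )
clock: 21.13
tool_pos: [0.5197, 0.2378, 0.1903]
eef_rot: [0.002, 0.034, 0.999, 0.001]
ft_force: [0.6, -0.5, -2.9]
width: 0.0263
t 21.13 tcp [519.7 237.8 190.3] w 26.3 F [ 0.6 -0.5 -2.9]
rot deg [  0.07   0.22 -12.95] then delta mm [  21.7 -429.2    2.3] (delta before rot [ -75.  -423.1    1.9] )
```

```bash
python3 -m creep '{"rot":[[0,0,-2],[0,0,-4],[0,0,-4],[0,0,-3],[0,0,0],[0,0,0],[0,0,0],[0,0,0],[0,0,0],[0,0,0],[0,0,0],[0,0,0],[0,0,0],[0,0,0],[0,0,0],[0,0,0],[0,0,0],[0,0,0],[0,0,0],[0,0,0]],"delta_pos":[[0,0,0],[0,0,0],[0,0,0],[0,0,0],[1,-10,0],[1,-20,0],[2,-30,0],[2,-35,0],[2,-35,0],[2,-35,0],[2,-35,0],[2,-35,0],[2,-35,0],[2,-35,0],[2,-35,0],[1,-35,0],[1,-28,0],[0,-18,0],[0,-8,0],[0,0,0]],"grip":[20,20,20,20,20,20,20,20,20,20,20,20,20,20,20,20,20,20,20,20]}';python3 -m creep '{"rot":[[0,0,0],[0,0,0],[0,0,0],[0,0,0]],"delta_pos":[[0,0,0],[0,0,0],[0,0,0],[0,0,0]],"grip":[20,20,20,20]}'; python3 plan.py .5654 -.1895 .0596 9
python3 - <<'E'
from h import *
for n in("top","scene"):
  p,d=read_camera(n);cv2.imwrite(f"pics/{n}6.png",p[:,:,::-1]);np.save(f"pics/{n}6.npy",d)
E
```

```text
clock: 22.8
tool_pos: [0.5636, -0.1918, 0.187]
eef_rot: [-0.001, -0.077, 0.997, 0.0]
ft_force: [0.6, 0.4, -2.9]
width: 0.0256
clock: 23.13
tool_pos: [0.5642, -0.1884, 0.1884]
eef_rot: [0.0, -0.08, 0.997, 0.0]
ft_force: [-0.5, 0.2, -2.3]
width: 0.0259
t 23.13 tcp [ 564.2 -188.4  188.4] w 25.9 F [-0.5  0.2 -2.3]
rot deg [0.02 0.01 0.13] then delta mm [ -1.   -1.3 128.8] (delta before rot [ -1.   -1.3 128.8] )
```

View pics/scene6.png

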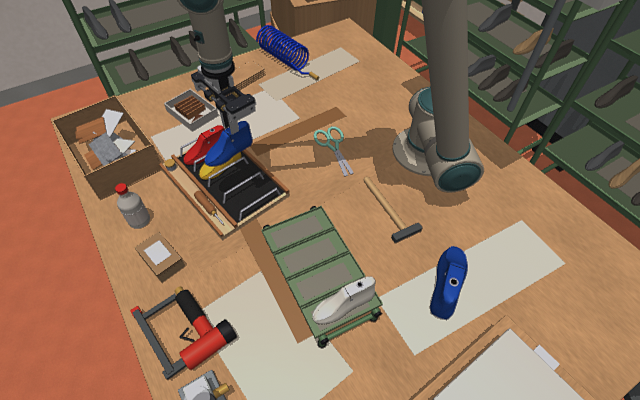

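Blue is held level over the second bay from the left, at about (228,145), so I lower it.

```bash
python3 -m creep '{"rot":[[0,0,0],[0,0,0],[0,0,0],[0,0,0],[0,0,0],[0,0,0],[0,0,0],[0,0,0],[0,0,0],[0,0,0],[0,0,0]],"delta_pos":[[-0.5,-0.5,10],[0,0,20],[0,0,25],[0,0,25],[0,0,20],[0,0,12],[0,0,7],[0,0,3],[0,0,2],[0,0,0],[0,0,0]],"grip":[20,20,20,20,20,20,20,20,20,20,20]}'; python3 plan.py .5654 -.1895 .0596 9;python3 -m creep '{"rot":[[0,0,0],[0,0,0],[0,0,0],[0,0,0],[0,0,0],[0,0,0]],"delta_pos":[[0,0,1],[0,0,2],[0,0,1],[0,0,1],[0,0,0],[0,0,0]],"grip":[20,20,20,20,20,20]}'; python3 plan.py .5654 -.1895 .0596 9
```

```text
clock: 24.15
tool_pos: [0.5656, -0.1905, 0.065]
eef_rot: [0.001, -0.079, 0.997, -0.0]
ft_force: [-0.3, -0.5, -2.1]
width: 0.0259
t 24.15 tcp [ 565.6 -190.5   65. ] w 25.9 F [-0.3 -0.5 -2.1]
rot deg [-0.05  0.09  0.05] then delta mm [0.  1.  5.4] (delta before rot [0.  1.  5.4] )
clock: 24.65
tool_pos: [0.5649, -0.1904, 0.0596]
eef_rot: [0.0, -0.079, 0.997, -0.0]
ft_force: [-1.0, -0.3, 1.3]
width: 0.026
t 24.65 tcp [ 564.9 -190.4   59.6] w 26.0 F [-1.  -0.3  1.3]
rot deg [-0.02  0.01  0.05] then delta mm [-0.7  0.8  0. ] (delta before rot [-0.7  0.8  0. ] )
```

```bash
python3 -m creep '{"rot":[[0,0,0],[0,0,0]],"delta_pos":[[0,0,0.5],[0,0,0]],"grip":[20,20]}';python3 -m creep '{"rot":[[0,0,0],[0,0,0],[0,0,0],[0,0,0],[0,0,0],[0,0,0],[0,0,0],[0,0,0],[0,0,0],[0,0,0],[0,0,0],[0,0,0],[0,0,0]],"delta_pos":[[0,0,0],[0,0,0],[0,0,0],[0,0,0],[0,0,-5],[0,0,-12],[0,0,-20],[0,0,-25],[0,0,-25],[0,0,-25],[0,0,-20],[0,0,-8],[0,0,0]],"grip":[32,40,44,44,44,44,44,44,44,44,50,60,60]}';python3 plan.py .523 .3167 .198 -6
```

```text
clock: 24.82
tool_pos: [0.5649, -0.1906, 0.0596]
eef_rot: [0.0, -0.079, 0.997, -0.0]
ft_force: [-2.1, -1.3, 4.2]
width: 0.0257
clock: 25.9
tool_pos: [0.5662, -0.1908, 0.2011]
eef_rot: [0.002, -0.079, 0.997, -0.001]
ft_force: [-0.0, -0.7, -0.1]
width: 0.0591
t 25.9 tcp [ 566.2 -190.8  201.1] w 59.1 F [-0.  -0.7 -0.1]
rot deg [-0.12  0.26 15.05] then delta mm [ 96.  500.2   3.1] (delta before rot [-37.1 508.    1.9] )
```

```bash
python3 -m creep '{"rot":[[0,0,5],[0,0,5],[0,0,5],[0,0,0],[0,0,0],[0,0,0],[0,0,0],[0,0,0],[0,0,0],[0,0,0],[0,0,0],[0,0,0],[0,0,0],[0,0,0],[0,0,0],[0,0,0],[0,0,0],[0,0,0],[0,0,0],[0,0,0]],"delta_pos":[[0,0,0],[0,0,0],[0,0,0],[5,20,0],[6,35,0],[6,35,0],[6,35,0],[6,35,0],[6,35,0],[6,35,0],[6,35,0],[6,35,0],[6,35,0],[6,35,0],[6,35,0],[6,35,0],[6,30,0],[6,20,0],[4,8,0],[2,2,0]],"grip":[60,60,60,60,60,60,60,60,60,60,60,60,60,60,60,60,60,60,60,60]}'; python3 -m creep '{"rot":[[0,0,0],[0,0,0],[0,0,0],[0,0,0]],"delta_pos":[[0,0,0],[0,0,0],[0,0,0],[0,0,0]],"grip":[60,60,60,60]}'
python3 plan.py .523 .3167 .098 -6
python3 - <<'E'
from h import *
for n in("top","scene"):
  p,d=read_camera(n);cv2.imwrite(f"pics/{n}7.png",p[:,:,::-1]);np.save(f"pics/{n}7.npy",d)
p,d=read_camera("wrist");cv2.imwrite("pics/wr7.png",p[:,:,::-1])
i=camera_info("wrist")
for P in((.523,.3167,.134),):
    c=np.array(i["R"])@P+i["t"];u=np.array(i["K"])@c;print(np.round(u[:2]/u[2],1))
E
python3 held.py 7 blue 40 26
```

```text
clock: 27.57
tool_pos: [0.5209, 0.3179, 0.1968]
eef_rot: [-0.001, 0.051, 0.999, -0.001]
ft_force: [0.7, -0.3, -0.1]
width: 0.0599
clock: 27.9
tool_pos: [0.5226, 0.3156, 0.1988]
eef_rot: [0.0, 0.053, 0.999, -0.0]
ft_force: [0.2, -0.1, 0.2]
width: 0.0599
t 27.9 tcp [522.6 315.6 198.8] w 59.9 F [ 0.2 -0.1  0.2]
rot deg [-0.01  0.01 -0.05] then delta mm [ -0.3   1.1 100.8] (delta before rot [ -0.2   1.1 100.8] )
[319.2 199.6]
1 809 u [-71.   71.6] v [21.7 65.5] z [29.6 98.2]
0 859 u [-66.4  73.4] v [24.4 67.2] z [30.  97.4]
all u [-71.  74.] mid 1.5
cone rect [-30.8  39.7] [76.5 30.1] 3.4
cone top slope deg 0.21505622129365146
```

View pics/wr7.png

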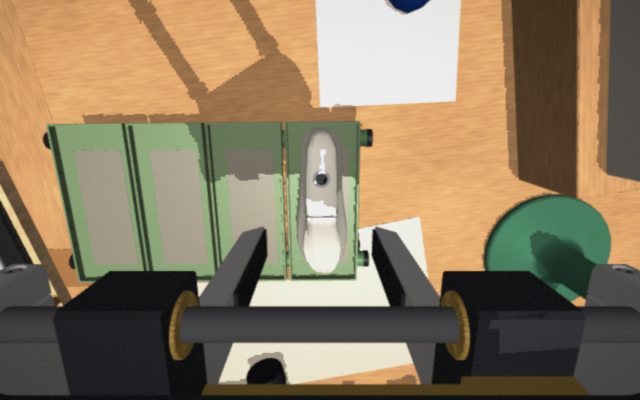

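Blue is in its bay (offset 1.5 mm, flat). White's hole at (321,180) is in line with the fingers, so I grip it.

```bash
python3 -m creep '{"rot":[[0,0,0],[0,0,0],[0,0,0],[0,0,0],[0,0,0],[0,0,0],[0,0,0],[0,0,0],[0,0,0],[0,0,0],[0,0,0],[0,0,0],[0,0,0],[0,0,0],[0,0,0]],"delta_pos":[[0,0.5,13],[0,0,20],[0,0,20],[0,0,20],[0,0,15],[0,0,8],[0,0,5],[0,0,0],[0,0,0],[0,0,0],[0,0,0],[0,0,0],[0,0,0],[0,0,0],[0,0,0]],"grip":[60,60,60,60,60,60,60,60,20,20,20,20,20,20,20]}'; python3 plan.py .523 .3167 .098 -6;python3 -m creep '{"rot":[[0,0,0],[0,0,0],[0,0,0],[0,0,0],[0,0,0],[0,0,0],[0,0,0],[0,0,0]],"delta_pos":[[0,0,-4],[0,0,-8],[0,0,-15],[0,0,-20],[0,0,-20],[0,0,-15],[0,0,-8],[0,0,0]],"grip":[20,20,20,20,20,20,20,20]}'; python3 plan.py .5528 -.1107 .188 9
```

```text
clock: 29.3
tool_pos: [0.5226, 0.3177, 0.0982]
eef_rot: [0.0, 0.052, 0.999, 0.0]
ft_force: [-0.9, 0.5, 1.8]
width: 0.0258
t 29.3 tcp [522.6 317.7  98.2] w 25.8 F [-0.9  0.5  1.8]
rot deg [0.04 0.04 0.04] then delta mm [-0.5 -0.9  0.2] (delta before rot [-0.5 -0.9  0.2] )
clock: 29.97
tool_pos: [0.5234, 0.318, 0.19]
eef_rot: [0.002, 0.052, 0.999, 0.001]
ft_force: [-0.3, 0.0, -1.6]
width: 0.0256
t 29.97 tcp [523.4 318.  190. ] w 25.6 F [-0.3  0.  -1.6]
rot deg [  0.09   0.22 -14.95] then delta mm [  38.1 -428.     2. ] (delta before rot [ -73.7 -423.3    1.4] )
```

```bash
python3 -m creep '{"rot":[[0,0,-2],[0,0,-4],[0,0,-4],[0,0,-4],[0,0,-1],[0,0,0],[0,0,0],[0,0,0],[0,0,0],[0,0,0],[0,0,0],[0,0,0],[0,0,0],[0,0,0],[0,0,0],[0,0,0],[0,0,0],[0,0,0],[0,0,0],[0,0,0]],"delta_pos":[[0,0,0],[0,0,0],[0,0,0],[0,0,0],[1,-10,0],[2,-20,0],[3,-30,0],[3,-35,0],[3,-35,0],[3,-35,0],[3,-35,0],[3,-35,0],[3,-35,0],[3,-35,0],[3,-35,0],[3,-35,0],[2,-27,0],[2,-18,0],[0,-8,0],[0,0,0]],"grip":[20,20,20,20,20,20,20,20,20,20,20,20,20,20,20,20,20,20,20,20]}';python3 -m creep '{"rot":[[0,0,0],[0,0,0],[0,0,0],[0,0,0],[0,0,0]],"delta_pos":[[0,0,0],[0,0,0],[0,0,0],[0,0,0],[0,0,0]],"grip":[20,20,20,20,20]}'; python3 plan.py .5528 -.1107 .0592 9
python3 - <<'E'
from h import *
p,d=read_camera("scene");cv2.imwrite(f"pics/scene8.png",p[:,:,::-1])
E
```

```text
clock: 31.63
tool_pos: [0.5525, -0.1125, 0.1865]
eef_rot: [-0.001, -0.078, 0.997, 0.0]
ft_force: [0.4, 0.1, -2.2]
width: 0.026
clock: 32.05
tool_pos: [0.5529, -0.11, 0.1878]
eef_rot: [0.0, -0.08, 0.997, 0.0]
ft_force: [-0.1, 0.2, -1.2]
width: 0.0261
t 32.05 tcp [ 552.9 -110.   187.8] w 26.1 F [-0.1  0.2 -1.2]
rot deg [0.01 0.01 0.13] then delta mm [  0.2  -0.6 128.6] (delta before rot [  0.2  -0.7 128.6] )
```

View pics/scene8.png

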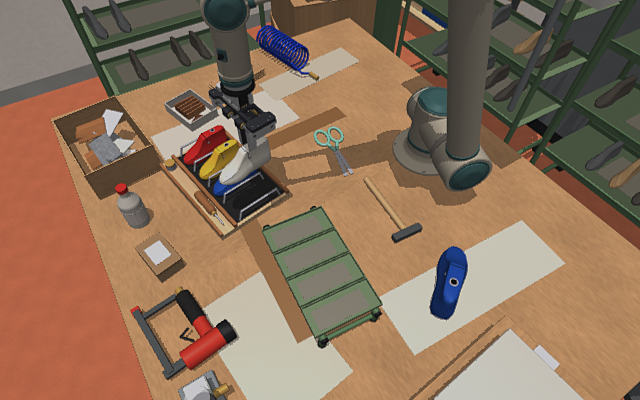

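White is held level over the left-hand bay, at about (240,165), so I lower it.

```bash
python3 -m creep '{"rot":[[0,0,0],[0,0,0],[0,0,0],[0,0,0],[0,0,0],[0,0,0],[0,0,0],[0,0,0],[0,0,0],[0,0,0],[0,0,0]],"delta_pos":[[1,-0.5,10],[0,0,20],[0,0,25],[0,0,25],[0,0,20],[0,0,12],[0,0,7],[0,0,3],[0,0,2],[0,0,0],[0,0,0]],"grip":[20,20,20,20,20,20,20,20,20,20,20]}'; python3 plan.py .5528 -.1107 .0592 9;python3 -m creep '{"rot":[[0,0,0],[0,0,0],[0,0,0],[0,0,0],[0,0,0],[0,0,0]],"delta_pos":[[0,0,1],[0,0,2],[0,0,1],[0,0,1],[0,0,0],[0,0,0]],"grip":[20,20,20,20,20,20]}'; python3 plan.py .5528 -.1107 .0592 9
```

```text
clock: 33.02
tool_pos: [0.5527, -0.1119, 0.0645]
eef_rot: [0.001, -0.079, 0.997, -0.0]
ft_force: [0.0, -0.2, -1.5]
width: 0.0257
t 33.02 tcp [ 552.7 -111.9   64.5] w 25.7 F [ 0.  -0.2 -1.5]
rot deg [-0.04  0.09  0.05] then delta mm [-0.3  1.2  5.3] (delta before rot [-0.3  1.2  5.3] )
clock: 33.52
tool_pos: [0.552, -0.1117, 0.0591]
eef_rot: [0.0, -0.079, 0.997, -0.0]
ft_force: [-0.7, 0.5, 2.6]
width: 0.026
t 33.52 tcp [ 552.  -111.7   59.1] w 26.0 F [-0.7  0.5  2.6]
rot deg [-0.01  0.02  0.04] then delta mm [-0.9  0.9 -0.1] (delta before rot [-0.9  0.9 -0.1] )
```

Contact is made. I release, rise and back the arm away to clear the view.

```bash
python3 -m creep '{"rot":[[0,0,0],[0,0,0],[0,0,0],[0,0,0],[0,0,0],[0,0,0],[0,0,0],[0,0,0],[0,0,0],[0,0,0],[0,0,0],[0,0,0],[0,0,0],[0,0,0]],"delta_pos":[[0,0,0.5],[0,0,0],[0,0,0],[0,0,0],[0,0,0],[0,0,-5],[0,0,-12],[0,0,-20],[0,0,-25],[0,0,-25],[0,0,-25],[0,0,-25],[0,0,-25],[0,0,-10]],"grip":[20,32,40,44,44,44,44,44,44,44,44,50,60,60]}';python3 -m creep '{"rot":[[0,0,0],[0,0,0],[0,0,0],[0,0,0],[0,0,0],[0,0,0],[0,0,0],[0,0,0],[0,0,0],[0,0,0],[0,0,0],[0,0,0],[0,0,0],[0,0,0],[0,0,0]],"delta_pos":[[0,20,0],[0,30,0],[0,35,0],[0,35,0],[0,35,0],[0,35,0],[0,35,0],[0,35,0],[0,35,0],[0,35,0],[0,35,0],[0,20,0],[0,10,0],[0,0,0],[0,0,0]],"grip":[60,60,60,60,60,60,60,60,60,60,60,60,60,60,60]}'
python3 - <<'E'
from h import *
for n in("top","scene"):
  p,d=read_camera(n);cv2.imwrite(f"pics/{n}9.png",p[:,:,::-1]);np.save(f"pics/{n}9.npy",d)
a=cv2.imread("pics/top9.png")[80:190,320:480];b=cv2.imread("pics/scene9.png")[115:245,150:300]
cv2.imwrite("pics/fin.png",np.vstack([cv2.resize(a,(436,300)),cv2.resize(b,(436,300))]) if 0 else np.hstack([cv2.resize(a,(400,275)),cv2.resize(b,(317,275))]))
E
for a in "red -120" "yellow -40" "blue 40" "white 120";do echo $a;python3 held.py 9 $a 27;done
```

```text
clock: 34.68
tool_pos: [0.5537, -0.1123, 0.2341]
eef_rot: [0.003, -0.079, 0.997, -0.001]
ft_force: [-0.2, -0.2, 0.6]
width: 0.0584
clock: 35.93
tool_pos: [0.4898, 0.2777, 0.2297]
eef_rot: [-0.0, -0.079, 0.997, -0.001]
ft_force: [0.0, -0.5, 0.2]
width: 0.0599
red -120
1 955 u [-73.1  75.6] v [-136.9  -94.7] z [28.  97.7]
0 767 u [-70.2  76.2] v [-135.4  -89. ] z [29.5 98.8]
all u [-73.1  76.4] mid 1.7
cone rect [ -32.3 -117.3] [29.2 79. ] 89.9
cone top slope deg -0.3115805201520091
yellow -40
1 654 u [-69.6  70.9] v [-55.4 -14.3] z [30.  98.1]
0 746 u [-66.3  70.6] v [-54.6  -6.6] z [28.9 98.2]
all u [-69.6  71.5] mid 1.0
cone rect [-30.1 -40.8] [75.6 28.6] 1.6
cone top slope deg -0.18625728044894982
blue 40
1 811 u [-70.8  71. ] v [22.5 65.4] z [30.6 98. ]
0 853 u [-66.3  73.4] v [24.9 67.4] z [30.4 97.3]
all u [-70.8  73.5] mid 1.4
cone rect [-31.5  39.8] [73.2 30.2] 0.8
cone top slope deg 0.3697156668656215
white 120
1 964 u [-74.4  75.6] v [ 77.  161.3] z [35.4 98.6]
0 1147 u [-72.5  77.9] v [ 78.2 162.5] z [29.6 98. ]
all u [-73.9  78. ] mid 2.1
cone rect [-32.8 119. ] [28.9 82.7] 88.4
cone top slope deg -0.1906160758100872
```

View pics/fin.png

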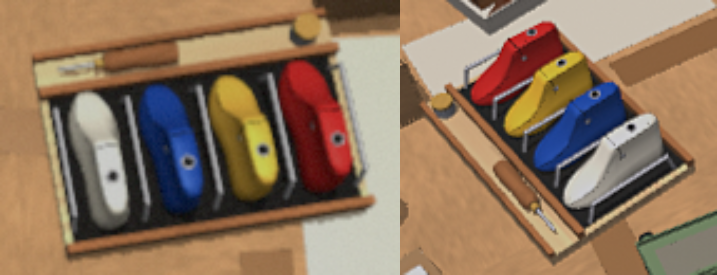

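View pics/scene9.png

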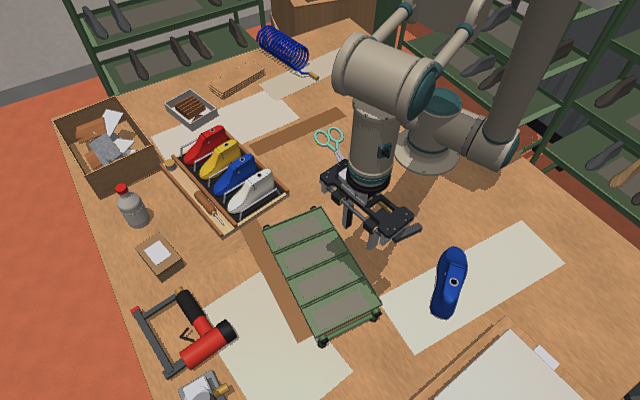

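All four lasts stand flat in the rack in the order white, blue, yellow, red. The cone tops are level within 0.4° and all at the same height, and the robot is clear.

```bash
python3 -c "
from bench import *
print(close_job())"
```

```text
the job is handed in; nothing more can be done
None
```

I moved the four lasts from the trolley into the bench rack and handed the job in at about 36 s on the robot's clock. From left to right they stand white, blue, yellow, red, as they did on the trolley, with toes away from the robot. The larger blue last on the table was left alone.

**Carrying and setting down:** I gripped each last by its cone, carried it upright and lowered it until the wrist force showed floor contact before letting go. The highest wrist force read at the end of a move was about 7 N.

**Last checks:** In the top and scene views each last is in its own bay between the lips, on its bay's centre line within about 3 mm and within about 2 mm of centre front to back. The cone tops are level within 0.4° and all at the same height, and the trolley is empty with the gripper well clear.

**Disagreements:** The cameras put the cone tops about 3 mm above nominal, but they did the same on the trolley, so I took it as a measuring bias and not a last standing proud. One check on the held yellow last failed in its script because the points it needed were not visible, so I judged that one from the picture. No check failed at the end.

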